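Sort mixed-up centrifuge sleeves on the go/no-go gauge

TASK

Three look-alike tube sleeves from different centrifuges have got mixed up: sort them on the steel gauge by sliding them along the bench into its slot, gently, as far as each will go. One that stops at the go gap is too big and belongs in the grey tray, one that passes go but stops at the no-go gap fits and is parked in the gauge's side pocket, clear of the slot, and one that passes both is too small and stays in the end pocket, wholly behind the no-go gap. Never lift a sleeve over the gauge, force it through or tip it over; leave all three standing upright in their places, and leave the other things on the bench where they are.

Things in the scene. Friction and masses are not known exactly. Their poses are not given: they have to be found in the camera images.
- gauge: bright steel sorting gauge fixed to the bench: plate 22 mm thick, x = -10 to 148, y = -56 to 146, with a stepped slot along y = 0 cut down to the bench, open at the front (-x). 45 degree lead-in, 77.5 wide at x = -10; go gap 57.5 wide, x = 0 to 10; bay; no-go gap 52.5 wide, x = 72 to 82; end pocket. Origin: on the centre line at the front of the go gap, at bench level; x inwards
- gauge_bay (a point): middle of the gauge's side pocket, at bench level; axes as the gauge's. Bay and side pocket are one oblong opening, x = 10 to 72 and y = -38 to 132 mm in the gauge's frame; this point is at (41, 98). A sleeve parked here leaves the slot free for the next one. Sleeves slide on the bench, their heads passing above the plate
- gauge_end (a point): middle of the end pocket behind the no-go gap, at bench level; axes as the gauge's; x = 82 to 138, y = -34 to 34 mm, this point at (110, 0). Slid along y = 0, a 60 foot stops at the go gap (axis near x = -9), a 55 foot at the no-go gap (axis near x = 64), a 50 foot comes through to here. A stopped sleeve resists firmly, and may cling a little; an off-centre one can snag at a gap
- sleeve_a_mid (a point): one of 3 look-alike aluminium sleeves, 50 mm tall, 0.22 kg, standing on the bench. Upper half: round head, 66 mm diameter, 25 to 50 above the bench. Lower half: round foot 50, 55 or 60 mm in diameter (not told which; the head hides it from above). Open bore 42 wide, its floor 8 above the bench. Point: on its axis, half-way up (25 above the bench); z along the axis
- sleeve_b_mid (a point): one of 3 look-alike aluminium sleeves, 50 mm tall, 0.22 kg, standing on the bench. Upper half: round head, 66 mm diameter, 25 to 50 above the bench. Lower half: round foot 50, 55 or 60 mm in diameter (not told which; the head hides it from above). Open bore 42 wide, its floor 8 above the bench. Point: on its axis, half-way up (25 above the bench); z along the axis
- sleeve_c_mid (a point): one of 3 look-alike aluminium sleeves, 50 mm tall, 0.22 kg, standing on the bench. Upper half: round head, 66 mm diameter, 25 to 50 above the bench. Lower half: round foot 50, 55 or 60 mm in diameter (not told which; the head hides it from above). Open bore 42 wide, its floor 8 above the bench. Point: on its axis, half-way up (25 above the bench); z along the axis
- big_tray: grey plastic tray for sleeves that are too big: 130 deep (x), 140 wide (y) mm, fixed, open at its front (-x) edge, rims 16 high and 4 thick on the other three sides, thin sheet floor level with the bench (no step). Origin: centre of the floor; x points from the open front to the back rim
- vial: bystander: small amber vial, 24 mm diameter, 55 tall; origin under its centre
- stopper: bystander: small cork stopper, 25 mm diameter, 24 tall; origin under its centre
- dishes: bystander: two stacked clear dishes, 90 mm diameter, 28 tall; origin under the centre
- tube_rack: bystander: white rack of capped test tubes, 60 x 170 x 95 mm; origin under its centre
- wash_bottle: bystander: white wash bottle with a bent spout, 66 mm diameter, 178 tall; origin under its centre
- jar: bystander: glass jar with a steel lid, 60 mm diameter, 75 tall; origin under its centre
- slide_box: bystander: grey box for slides, 90 x 35 x 33 mm; origin under its centre
- calc: bystander: black pocket calculator, 120 x 70 x 13 mm; origin under its centre
Mind the look-alikes: they are no part of the job. What is shaped like the part that bears sleeve_c_mid but purple is not meant.

How it is judged:
By the outcome, as a careful person would: the job done as asked, in the order asked, and still so for the second after the job is handed in, with the robot touching nothing.
It also fails if it takes over 69 s, if anything falls off the work surface, if the arm or the gripper's body presses on something with over 40 N, if the wrist force passes 120 N, or if a joint passes its speed limit or range.

ROBOT

A 6-joint arm with a two-finger parallel gripper is mounted at the origin on the work surface. World frame = base frame: x ahead of the robot, y to its left, z up, the work surface at z = 0. Lengths are in m, angles in rad, forces in N, time in s.
With the tool pointing down it reaches from about 0.225 to 0.875 m from the base axis. Payload 3.4 kg.
Tool frame: the origin (TCP) lies at the very end of the fingers, on their centre line; the grasp point (between the pads) lies 19 mm behind it; z points along the fingers, y is the line along which they close (so a half turn about z gives the same grasp; the last joint's range is limited). The gripper opens to 85 mm and grips with 20 to 120 N. Pads are 22 mm wide; open, the fingers measure 114 mm over their backs; the gripper's body (76 mm by 85 mm) begins 54 mm behind the grasp point. The pads swing forward as they close: fully open they stand 13 mm farther back than shut.
Start: joints at [-0.121, 0.276, 1.505, -0, 1.361, -0.121], TCP at [0.575, -0, 0.231] pointing down, gripper open.
Joint ranges: [-2.89, 2.89], [-0.75, 2.08], [0.22, 2.7], [-1.18, 4.32], [0.11, 2.71], [-2.7, 2.7]. Speed limits (rad/s): [2.57, 2.57, 3.14, 3.14, 3.14, 3.14].

INTERFACE

Orientations are given as a unit quaternion [w, x, y, z].
In Python, from rig import get_state, optics, sign_off gives the robot as it stands.
- The arm moves only by the tool send_rows, never from a script. Its argument "increments" is a list of rows, each an object with "gripper": the gripper's target within -1 to 1 (shut at 1, half-way at 0, fully open at -1); "linear": the shift along the world's x, y, z in m, a list of three; "delta_rot": the turn, a rotation vector about the world's x, y, z in rad, a list of three. In form: [{"gripper": gripper, "linear": [dx, dy, dz], "delta_rot": [rx, ry, rz]}, ...]. A call has 1 to 8 rows; each row is the pose to reach, as a shift and turn from the pose commanded when the call began; what a row does not reach only later rows make up. A row lasts 1/10 s, in which the tool goes at most 50 mm and 8.59 degrees, less where a joint would pass 70% of its speed; a pose out of reach is approached as far as the arm can. A call with a gripper value outside its range is refused whole. The fingers move at their own pace and stop on an object; "newtons" is the grip in N (left out, the last holds). Time passes only in rows, so rows that repeat a pose let the fingers close. It gives the time, the measured TCP pose, the force, the opening and the grip force at its end, in the units of the state.
- get_state(): the state, without advancing time (a new reading comes with each control period).
- optics.get_image(name): name is "scene" or "side" or "wrist"; returns a dict with "pixels" (480x640x3 uint8, blue, green, red), "K" (3x3 intrinsics, pixels), "k1" (the pictures are not rectified: a ray, as slopes to the right and down, at radius r is drawn at 1 + k1 r^2 times it, then the intrinsics apply), "rvec" (rotation vector, rad) and "tvec" (3), from world to camera coordinates, as OpenCV has them; the wrist camera has in their place "T_tool_cam" (4x4, takes a point from camera to tool coordinates, whose origin is the TCP and whose axes are the flange's). Camera axes: x right, y down, z forward; pixel columns grow to the right and rows downward; lengths in m; the calibration is good to about 2 mm. A picture is of the moment at which its call begins: read the wrist's pose just before it. There is no depth.
- sign_off(): hands the job in; it is judged then, once.
The state is a dict: "clock": time; "qpos": joint angles; "qd": joint speeds; "effort": joint torques, N m; "position": TCP position; "ee_rot": TCP orientation; "contact_force": force on the tool from outside, world axes, zero at the start; "moment": the same for the moment, N m; "width": finger opening in m; "gripper_force": force on a finger pad.
Only numpy, scipy, OpenCV 4.12 (cv2) and the standard library are available. Lean on these libraries where they do the work, as an engineer would, in place of code of your own. Each camera call takes 0.05 s, during which the arm holds its last target. There are 200 camera calls.

## Working session

There is one attempt and no reset: what is moved stays moved. The work goes in short steps, Python scripts to look and compute and a tool call to move; the robot and the scene stay as the last step left them, time stands still between calls to the robot, and variables do not carry over. Pictures are saved under pics/ and viewed, at most 10 in all, crops included, and the job is handed in when it is done.

Besides the shell and the picture viewer there is one more tool, called after ">>>" as name(argument=value, ...), one argument or row to a line, values as JSON. send_rows: Moves the arm, as the interface text tells. Its arguments: {"type":"object","properties":{"increments":{"type":"array"},"newtons":{"type":"number"}},"required":["increments"]}

```bash
mkdir -p pics; ls
cat > h.py <<'E'
import numpy as np, cv2
from rig import get_state, optics, sign_off
from scipy.spatial.transform import Rotation as R
def grab(n):
    s=get_state(); im=optics.get_image(n); K=np.array(im["K"]); k1=im["k1"]
    if n=="wrist":
        q=s["ee_rot"]; T=np.eye(4); T[:3,:3]=R.from_quat([q[1],q[2],q[3],q[0]]).as_matrix(); T[:3,3]=s["position"]
        C=T@np.array(im["T_tool_cam"])
    else:
        Rm=cv2.Rodrigues(np.array(im["rvec"],float))[0]; C=np.eye(4); C[:3,:3]=Rm.T; C[:3,3]=-Rm.T@np.array(im["tvec"],float).ravel()
    return dict(px=np.array(im["pixels"]),K=K,D=np.array([k1,0,0,0,0],float),C=C)
def ray(g,uv):
    p=cv2.undistortPoints(np.array(uv,float).reshape(-1,1,2),g["K"],g["D"]).reshape(-1,2)
    d=np.c_[p,np.ones(len(p))]@g["C"][:3,:3].T
    return g["C"][:3,3],d
def onz(g,uv,z):
    o,d=ray(g,uv); return o+d*((z-o[2])/d[:,2])[:,None]
def proj(g,P):
    Ci=np.linalg.inv(g["C"]); return cv2.projectPoints(np.array(P,float).reshape(-1,1,3),cv2.Rodrigues(Ci[:3,:3])[0],Ci[:3,3],g["K"],g["D"])[0].reshape(-1,2)
E
python3 - <<'E'
from h import *
for n in("scene","side"):
    g=grab(n); cv2.imwrite(f"pics/{n}0.png",g["px"]); print(n,g["C"][:3,3].round(3),g["K"][0,0],g["D"][0])
E
```

```text
pics
scene [1.243 0.151 0.561] 439.5078504603023 0.036965634712579916
side [0.304 0.598 0.811] 508.8545070861964 0.016080704833899125
```

View pics/scene0.png

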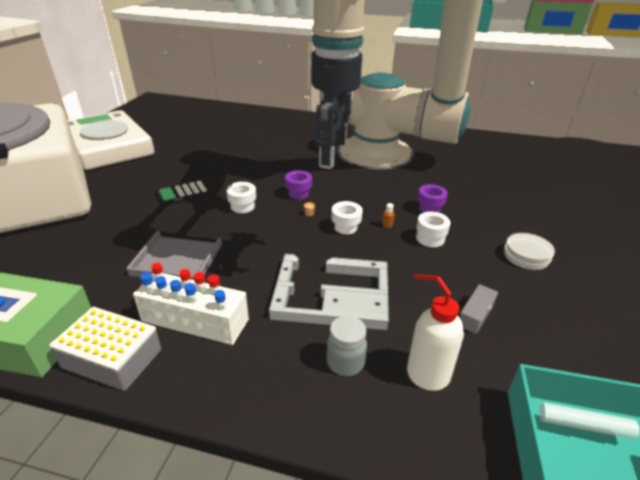

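View pics/side0.png

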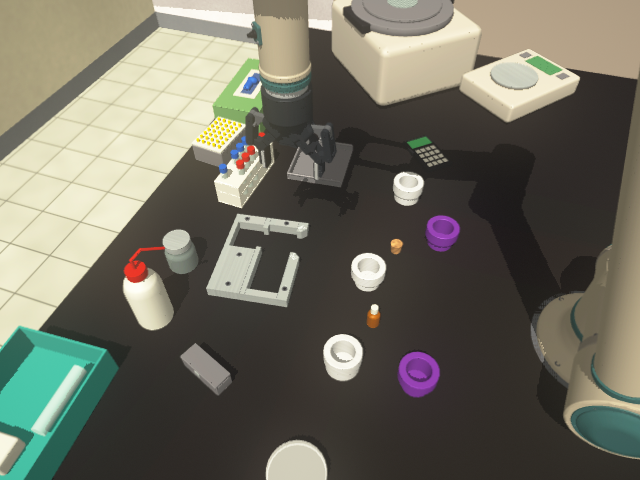

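The three white sleeves are at scene (241,197), (347,217) and (433,229), which are (408,187), (368,270) and (343,356) in the side view. The gauge spans side (208–308, 214–305) with its slot facing the robot. The tray is at side (320,160).

Run:
```python
from h import *
for n in("side","scene"):
    g=grab(n); hsv=cv2.cvtColor(g["px"],cv2.COLOR_BGR2HSV)
    print(n)
    seeds=dict(side=[(408,187),(368,270),(343,356)],scene=[(241,197),(347,217),(433,229)])[n]
    m=((hsv[...,1]<60)&(hsv[...,2]>75)).astype(np.uint8)
    m=cv2.morphologyEx(m,cv2.MORPH_CLOSE,np.ones((5,5)))
    N,L,st,ce=cv2.connectedComponentsWithStats(m)
    for s in seeds:
        w=L[s[1]-10:s[1]+10,s[0]-10:s[0]+10]; i=np.bincount(w[w>0]).argmax()
        hull=cv2.convexHull(np.argwhere(L==i)[:,::-1].astype(np.int32))
        # centre: head silhouette: use bbox-centre columns and top-row
        top=st[i,1]; c=hull.reshape(-1,2).mean(0)
        x,y,w,h=st[i,:4]
        print(s,st[i],onz(g,[ce[i]],0.032).round(4))
    # gauge
    s=(245,275) if n=="side" else (350,307)
    w=L[s[1]-8:s[1]+8,s[0]-8:s[0]+8]; i=np.bincount(w[w>0]).argmax()
    hull=cv2.convexHull(np.argwhere(L==i)[:,::-1].astype(np.int32))
    ap=cv2.approxPolyDP(hull,4,True).reshape(-1,2)
    print("gauge",st[i]); print(np.c_[ap,onz(g,ap,0.022)[:,:2].round(4),onz(g,ap,0)[:,:2].round(4)])
    # tray etc
    for col,lo,hi in(("amber",(5,150,60),(18,255,255)),):
        mm=cv2.inRange(hsv,lo,hi); N2,L2,s2,c2=cv2.connectedComponentsWithStats(mm)
        for j in range(1,N2):
            if s2[j,4]>25: print(col,s2[j],onz(g,[c2[j]],0.015)[0,:2].round(3))
g=grab("side")
x=cv2.resize(g["px"][100:320,190:350],None,fx=3.6,fy=2.7*1,interpolation=cv2.INTER_CUBIC) if 0 else cv2.resize(g["px"][110:310,190:400],None,fx=3,fy=3,interpolation=cv2.INTER_CUBIC)
cv2.imwrite("pics/side1.png",x)
```

```text
side
(408, 187) [393 171  32  35 892] [[ 0.4099 -0.2512  0.032 ]]
(368, 270) [ 350  252   37   40 1136] [[0.4276 0.0032 0.032 ]]
(343, 356) [ 323  334   41   48 1562] [[0.4173 0.1936 0.032 ]]
gauge [    0     0   580   349 77710]
[[ 5.7900e+02  7.0000e+01  6.2500e-02 -9.0140e-01  5.5800e-02 -9.4320e-01]
 [ 5.7300e+02  9.3000e+01  7.4600e-02 -7.7430e-01  6.8200e-02 -8.1250e-01]
 [ 2.8600e+02  3.0700e+02  5.4860e-01  1.2630e-01  5.5540e-01  1.1320e-01]
 [ 0.0000e+00  3.4800e+02  9.8680e-01  3.6890e-01  1.0058e+00  3.6250e-01]
 [ 0.0000e+00  1.3400e+02  1.4299e+00 -1.1890e-01  1.4612e+00 -1.3890e-01]
 [ 1.5200e+02  0.0000e+00  1.4810e+00 -9.1110e-01  1.5138e+00 -9.5310e-01]
 [ 4.5400e+02  0.0000e+00  4.7870e-01 -1.2429e+00  4.8360e-01 -1.2942e+00]]
amber [367 310  13  18 170] [0.391 0.095]
scene
(241, 197) [226 180  31  34 869] [[ 0.4177 -0.2517  0.032 ]]
(347, 217) [331 200  33  35 939] [[0.4318 0.004  0.032 ]]
(433, 229) [ 416  211   36   37 1082] [[0.4267 0.1913 0.032 ]]
gauge [ 269  253  121  123 7492]
[[ 3.570e+02  3.730e+02  8.293e-01  1.064e-01  8.124e-01  1.045e-01]
 [ 3.360e+02  3.720e+02  8.360e-01  7.610e-02  8.194e-01  7.310e-02]
 [ 2.700e+02  3.190e+02  7.622e-01 -5.450e-02  7.426e-01 -6.280e-02]
 [ 2.850e+02  2.530e+02  5.844e-01 -8.830e-02  5.575e-01 -9.800e-02]
 [ 3.870e+02  2.620e+02  5.558e-01  1.129e-01  5.278e-01  1.113e-01]
 [ 3.870e+02  3.290e+02  7.309e-01  1.372e-01  7.100e-01  1.366e-01]]
amber [382 211  13  17 170] [0.392 0.093]
```

View pics/side1.png

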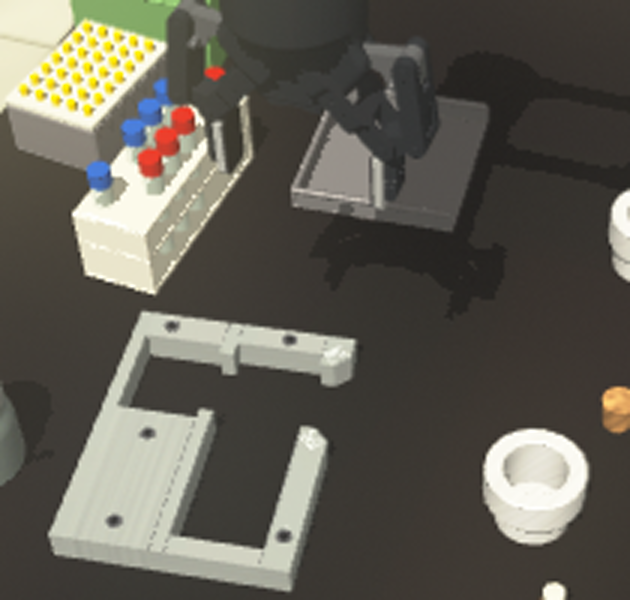

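The gauge's top corners show in the crop at (357,341), (144,312), (51,540) and (294,572), with the slot opening to the right. The tray's open front edge runs from (455,225) to (488,105).

Run:
```python
from h import *
g=grab("side")
c=np.array([(357,341),(144,312),(51,540),(294,572)])/3+[190,110]
W=onz(g,c,0.022)[:,:2]
M=np.array([(-10,-56),(148,-56),(148,146),(-10,146)])/1e3
def fit(M,W):
    z=lambda a:a[:,0]+1j*a[:,1]
    m,w=z(M),z(W); r=np.sum((w-w.mean())*np.conj(m-m.mean())); yaw=np.angle(r)
    t=w.mean()-np.exp(1j*yaw)*m.mean(); res=abs(w-t-np.exp(1j*yaw)*m); return t,yaw,res
print("gauge side",fit(M,W),abs(np.roll(W,-1,0)-W).round(3).tolist())
s=grab("scene"); W2=onz(s,[(285,253),(387,262)],0.022); print(W2)
t=np.array([(292,192),(455,215),(488,105)])/3+[190,110]
print("tray",onz(g,t,[0.016][0])[:,:2],onz(g,t,0)[:,:2])
for n,G in(("side",g),("scene",s)):
    hsv=cv2.cvtColor(G["px"],cv2.COLOR_BGR2HSV)
    for col,lo,hi,z in(("purple",(130,80,40),(160,255,255),.032),("cork",(8,90,120),(22,220,255),.012)):
        mm=cv2.inRange(hsv,lo,hi); N2,L2,s2,c2=cv2.connectedComponentsWithStats(mm)
        for j in range(1,N2):
            if s2[j,4]>30: print(n,col,s2[j],onz(G,[c2[j]],z)[0,:2].round(3))
w=grab("wrist"); cv2.imwrite("pics/w0.png",w["px"]); print(w["C"].round(3))
```

```text
gauge side (np.complex128(0.5829885530102062-0.029046959973194515j), np.float64(0.1619187744794327), array([0.00098923, 0.00111606, 0.00138951, 0.00163039])) [[0.155, 0.024], [0.032, 0.202], [0.155, 0.028], [0.032, 0.197]]
[[ 0.58441377 -0.08826017  0.022     ]
 [ 0.55580887  0.11285654  0.022     ]]
tray [[ 0.6883162  -0.22267771]
 [ 0.55965482 -0.23895497]
 [ 0.57560409 -0.37543918]] [[ 0.6960511  -0.23919025]
 [ 0.56480129 -0.25579498]
 [ 0.58107144 -0.39502499]]
side purple [ 425  215   35   37 1004] [ 0.313 -0.143]
side purple [ 397  351   43   47 1549] [0.291 0.181]
side cork [391 239  12  15 149] [ 0.395 -0.094]
side cork [367 310  13  18 165] [0.392 0.093]
scene purple [284 169  29  31 741] [ 0.318 -0.143]
scene purple [417 183  32  29 751] [0.291 0.181]
scene cork [304 202  11  14 120] [ 0.39  -0.094]
scene cork [385 211   9  15  90] [0.376 0.095]
[[ 1.     0.001 -0.     0.573]
 [ 0.001 -0.948 -0.317  0.082]
 [-0.001  0.317 -0.948  0.375]
 [ 0.     0.     0.     1.   ]]
```

View pics/w0.png

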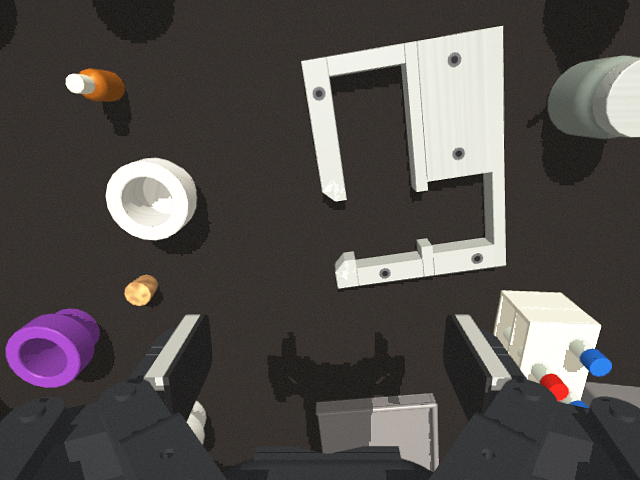

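The wrist view has image right = +x and up = +y, and the fingers close along x. It shows the middle sleeve at (151,198), and gauge top corners at (302,61), (503,26), (506,265) and (338,289).

I'll hover over the middle sleeve with the tool turned to match the gauge yaw (about 0.16).

>>> send_rows(
  increments=[
    {"gripper": -1, "linear": [-0.05, 0.002, -0.03], "delta_rot": [0, 0, 0.08]},
    {"gripper": -1, "linear": [-0.1, 0.003, -0.06], "delta_rot": [0, 0, 0.16]},
    {"gripper": -1, "linear": [-0.145, 0.003, -0.09], "delta_rot": [0, 0, 0.16]},
    {"gripper": -1, "linear": [-0.145, 0.003, -0.09], "delta_rot": [0, 0, 0.16]},
    {"gripper": -1, "linear": [-0.145, 0.003, -0.09], "delta_rot": [0, 0, 0.16]},
  ],
)

```text
clock: 0.9
position: [0.4255, 0.0036, 0.1398]
ee_rot: [-0.003, 0.648, 0.761, -0.002]
contact_force: [0.4, 0.0, -0.2]
width: 0.0852
gripper_force: 0.0
```

Run:
```python
from h import *
w=grab("wrist"); cv2.imwrite("pics/w1.png",w["px"]); print(w["C"].round(3), get_state()["position"])
```

```text
[[ 0.987  0.153  0.045  0.412]
 [ 0.16  -0.936 -0.313  0.084]
 [-0.006  0.316 -0.949  0.283]
 [ 0.     0.     0.     1.   ]] [0.42944019 0.00306563 0.14130537]
```

View pics/w1.png

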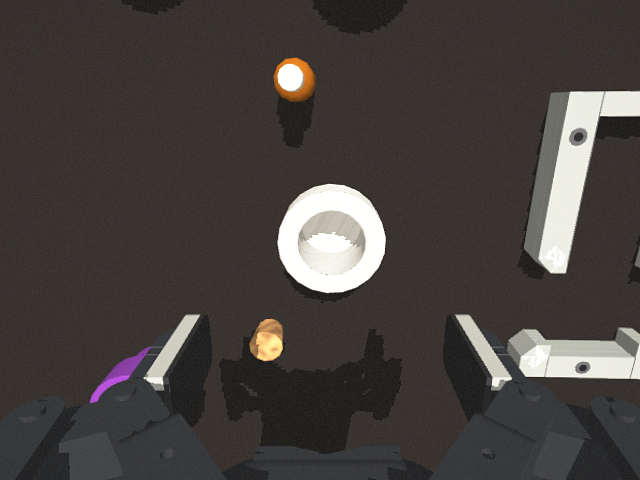

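The sleeve's rim is centred near (331,240) with an outer radius of about 53 px. The vial is at (294,80) and the stopper at (267,340). I'll fit the rim on z=0.05 and get the gauge from the first wrist view.

```bash
cat >> h.py <<'E'
from scipy.optimize import least_squares
def sleeve(g,near):
    """fit the head's rim (r 33, z 50) to the lower part of the white blob nearest to pixel near"""
    hsv=cv2.cvtColor(g["px"],cv2.COLOR_BGR2HSV); m=((hsv[...,1]<50)&(hsv[...,2]>110)).astype(np.uint8)
    cs,_=cv2.findContours(m,cv2.RETR_EXTERNAL,cv2.CHAIN_APPROX_NONE)
    cs=[c for c in cs if cv2.contourArea(c)>1500]
    c=min(cs,key=lambda c:np.hypot(*(c.reshape(-1,2).mean(0)-near))).reshape(-1,2)
    mid=(c[:,1].min()+c[:,1].max())/2+3
    P=onz(g,c[c[:,1]>mid],0.05)[:,:2]
    f=least_squares(lambda p:np.hypot(*(P-p[:2]).T)-p[2],[*P.mean(0),.033],loss="soft_l1",f_scale=.001)
    return f.x
def fit(M,W):
    z=lambda a:a[:,0]+1j*a[:,1]
    m,w=z(M),z(W); yaw=np.angle(np.sum((w-w.mean())*np.conj(m-m.mean())))
    t=w.mean()-np.exp(1j*yaw)*m.mean(); return t,yaw,abs(w-t-np.exp(1j*yaw)*m)
E
python3 - <<'E'
from h import *
w=grab("wrist"); print("sleeve",sleeve(w,(331,240)))
C0=np.array([[1,.001,0,.573],[.001,-.948,-.317,.082],[-.001,.317,-.948,.375],[0,0,0,1]])
g0=dict(w); g0["C"]=C0; g0["px"]=cv2.imread("pics/w0.png")
px=[(302,61),(503,26),(506,265),(338,289)]
W=onz(g0,px,.022)[:,:2]
M=np.array([(-10,146),(148,146),(148,-56),(-10,-56)])/1e3
print(W,fit(M,W)); print("sl w0",sleeve(g0,(151,198)))
print("tray back corner +y",onz(g0,[(437,396)],.016),"front?",onz(g0,[(317,402)],.016))
print("vial",onz(w,[(294,85)],.03),"stopper",onz(w,[(267,338)],.015), "go lips", onz(w,[(567,272),(545,336)],.022))
E
```

```text
sleeve [0.42592519 0.00331419 0.03279751]
[[ 0.55277588  0.11182304]
 [ 0.70897313  0.13588698]
 [ 0.74042921 -0.06391489]
 [ 0.58350801 -0.08921008]] (np.complex128(0.5851871503625047-0.03145679792991082j), np.float64(0.15484180349023105), array([0.000569  , 0.00027536, 0.00037911, 0.00098271]))
sl w0 [0.42723165 0.0069779  0.03623758]
tray back corner +y [[ 0.69058737 -0.21752245  0.016     ]] front? [[ 0.56227165 -0.22599783  0.016     ]]
vial [[0.39421001 0.08927208 0.03      ]] stopper [[ 0.39687026 -0.09346238  0.015     ]] go lips [[ 0.59810661 -0.00197016  0.022     ]
 [ 0.59973942 -0.05361879  0.022     ]]
```

>>> send_rows(
  increments=[
    {"gripper": 1, "linear": [-0.004, 0, -0.03], "delta_rot": [0, 0, 0]},
    {"gripper": 1, "linear": [-0.004, 0, -0.07], "delta_rot": [0, 0, 0]},
    {"gripper": 1, "linear": [-0.004, 0, -0.07], "delta_rot": [0, 0, 0]},
    {"gripper": 1, "linear": [-0.004, 0, -0.07], "delta_rot": [0, 0, 0]},
    {"gripper": 1, "linear": [-0.004, 0, -0.07], "delta_rot": [0, 0, 0]},
    {"gripper": 1, "linear": [-0.004, 0, -0.07], "delta_rot": [0, 0, 0]},
  ],
  newtons=30,
)

```text
clock: 1.6
position: [0.4281, 0.0027, 0.073]
ee_rot: [0.002, 0.648, 0.761, 0.001]
contact_force: [0.8, 0.2, -0.3]
width: 0.0002
gripper_force: 0.0
```

Run:
```python
from h import *
w=grab("wrist"); cv2.imwrite("pics/w2.png",w["px"]); s=get_state();print(s["position"],s["width"]); print(sleeve(w,(331,300)))
print(proj(w,[s["position"]]))
```

```text
[0.42767875 0.00276552 0.07282235] 0.0001965544137075093
[0.42353882 0.0177066  0.03834245]
[[329.74675405 316.74790963]]
```

View pics/w2.png

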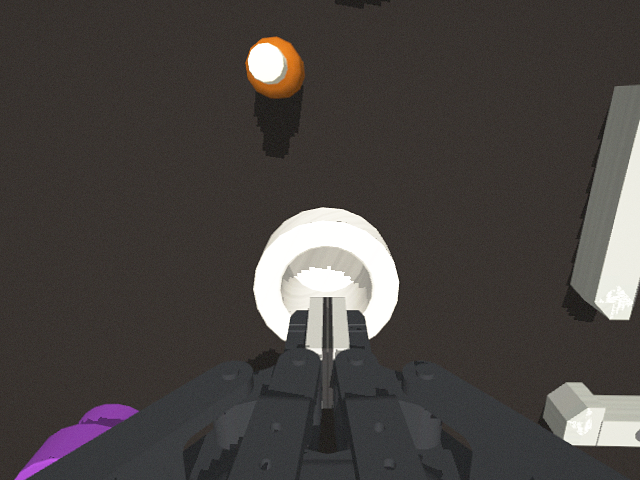

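The fingertips at (330,317) have the bore, centred near (326,288), right beneath them. I'll descend gently.

>>> send_rows(
  increments=[
    {"gripper": 1, "linear": [-0.002, 0, -0.015], "delta_rot": [0, 0, 0]},
    {"gripper": 1, "linear": [-0.002, 0, -0.022], "delta_rot": [0, 0, 0]},
    {"gripper": 1, "linear": [-0.002, 0, -0.028], "delta_rot": [0, 0, 0]},
  ],
)

```text
clock: 1.95
position: [0.4242, 0.003, 0.0434]
ee_rot: [0.0, 0.648, 0.761, 0.0]
contact_force: [-0.1, -0.8, -0.3]
width: 0.0
gripper_force: 0.0
```

>>> send_rows(
  increments=[
    {"gripper": 1, "linear": [0, 0, -0.027], "delta_rot": [0, 0, 0]},
    {"gripper": 1, "linear": [0.022, -0.0165, -0.027], "delta_rot": [0, 0, 0]},
    {"gripper": 1, "linear": [0.044, -0.033, -0.027], "delta_rot": [0, 0, 0]},
    {"gripper": 1, "linear": [0.066, -0.0495, -0.027], "delta_rot": [0, 0, 0]},
    {"gripper": 1, "linear": [0.078, -0.0477, -0.027], "delta_rot": [0, 0, 0]},
    {"gripper": 1, "linear": [0.09, -0.0458, -0.027], "delta_rot": [0, 0, 0]},
    {"gripper": 1, "linear": [0.102, -0.044, -0.027], "delta_rot": [0, 0, 0]},
  ],
)

```text
clock: 2.65
position: [0.5256, -0.0401, 0.0162]
ee_rot: [-0.001, 0.648, 0.761, -0.0]
contact_force: [-2.6, 0.5, 0.1]
width: 0.0001
gripper_force: 0.8
```

```bash
cat >> h.py <<'E'
O=0.5852-0.0315j; YAW=0.155
def togauge(p): 
    z=(complex(p[0],p[1])-O)*np.exp(-1j*YAW); return np.array([z.real,z.imag])*1e3
E
python3 - <<'E'
from h import *
w=grab("wrist"); cv2.imwrite("pics/w3.png",w["px"]); s=get_state();print(s["position"],s["contact_force"],togauge(s["position"]))
E
```

```text
[ 0.52875904 -0.04013968  0.01650411] [2.75889955 0.10430355 0.68974012] [-57.09810925   0.17725988]
```

View pics/w3.png

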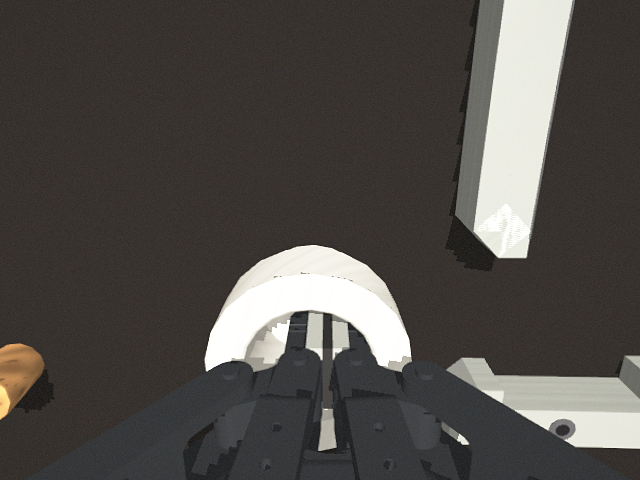

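The fingers are in the bore and the sleeve follows, its head centred at about column 308 against the tool's 328. The upper lip's corners are at (498,258) and (528,258). I'll check the centre line with those corners.

Run:
```python
from h import *
w=grab("wrist")
for p in onz(w,[(498,258),(528,258),(622,360),(640,378)],.022): print(togauge(p))
g=onz(w,[(308,300)],.05)[0]; print("sleeve centre x",togauge(g), "bore top",togauge(onz(w,[(312,309)],.05)[0]), "head edge cols", [togauge(p) for p in onz(w,[(205,360),(411,355)],.05)])
```

```text
[ 3.47825077 28.17889492]
[14.26337696 28.25259178]
[ 57.32143355 -14.44096669]
[ 66.09675147 -22.64078485]
sleeve centre x [-64.61010706  25.22184765] bore top [-63.41795019  22.18138262] head edge cols [array([-97.4037774 ,   4.00890103]), array([-32.16403444,   6.07454111])]
```

>>> send_rows(
  increments=[
    {"gripper": 1, "linear": [0.0119, 0.0018, 0], "delta_rot": [0, 0, 0]},
    {"gripper": 1, "linear": [0.0237, 0.0037, 0], "delta_rot": [0, 0, 0]},
    {"gripper": 1, "linear": [0.0356, 0.0055, 0], "delta_rot": [0, 0, 0]},
    {"gripper": 1, "linear": [0.0445, 0.0069, 0], "delta_rot": [0, 0, 0]},
    {"gripper": 1, "linear": [0.0484, 0.0076, 0], "delta_rot": [0, 0, 0]},
    {"gripper": 1, "linear": [0.0514, 0.008, 0], "delta_rot": [0, 0, 0]},
  ],
)

```text
clock: 3.35
position: [0.5775, -0.0329, 0.0163]
ee_rot: [-0.0, 0.648, 0.761, -0.0]
contact_force: [-0.9, -0.6, 1.0]
width: -0.0002
gripper_force: 0.8
```

>>> send_rows(
  increments=[
    {"gripper": 1, "linear": [0.002, 0.0003, 0], "delta_rot": [0, 0, 0]},
    {"gripper": 1, "linear": [0.004, 0.0006, 0], "delta_rot": [0, 0, 0]},
    {"gripper": 1, "linear": [0.006, 0.0009, 0], "delta_rot": [0, 0, 0]},
    {"gripper": 1, "linear": [0.008, 0.0012, 0], "delta_rot": [0, 0, 0]},
  ],
)

```text
clock: 3.75
position: [0.5854, -0.0318, 0.0163]
ee_rot: [-0.0, 0.648, 0.761, 0.0]
contact_force: [0.1, 0.1, -0.8]
width: -0.0002
gripper_force: 0.4
```

Nothing yet (sleeve near −5 by estimate). I'll creep on.

>>> send_rows(
  increments=[
    {"gripper": 1, "linear": [0.002, 0.0003, 0], "delta_rot": [0, 0, 0]},
    {"gripper": 1, "linear": [0.004, 0.0006, 0], "delta_rot": [0, 0, 0]},
    {"gripper": 1, "linear": [0.006, 0.0009, 0], "delta_rot": [0, 0, 0]},
  ],
)

```text
clock: 4.05
position: [0.5916, -0.0309, 0.0163]
ee_rot: [0.0, 0.648, 0.761, 0.0]
contact_force: [-0.5, -0.8, -0.2]
width: -0.0001
gripper_force: 0.4
```

>>> send_rows(
  increments=[
    {"gripper": 1, "linear": [0.003, 0.0005, 0], "delta_rot": [0, 0, 0]},
    {"gripper": 1, "linear": [0.006, 0.0009, 0], "delta_rot": [0, 0, 0]},
    {"gripper": 1, "linear": [0.009, 0.0014, 0], "delta_rot": [0, 0, 0]},
  ],
)

```text
clock: 4.35
position: [0.6008, -0.0295, 0.0163]
ee_rot: [0.0, 0.648, 0.761, 0.0]
contact_force: [0.0, -0.3, -0.6]
width: -0.0
gripper_force: 0.4
```

Run:
```python
from h import *
s=get_state();print(s["position"],s["contact_force"],togauge(s["position"]))
w=grab("wrist"); g=grab("side")
cv2.imwrite("pics/w4.png",np.hstack([cv2.resize(w["px"],(440,330)),cv2.resize(g["px"][180:320,180:330],(350,330))]))
```

```text
[ 0.60077964 -0.02949851  0.01634645] [ 0.03662703 -0.31220423 -0.62484123] [15.70185307 -0.42769175]
```

View pics/w4.png

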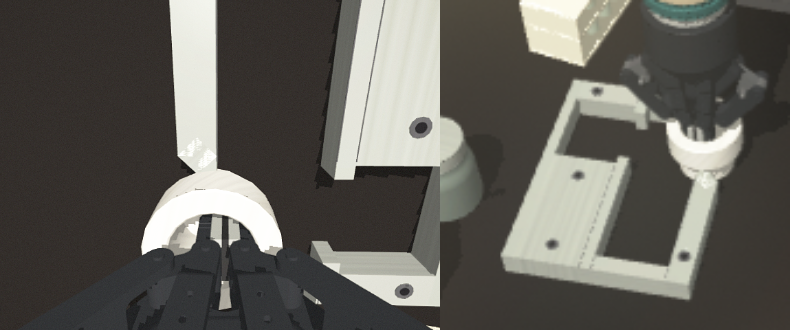

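The sleeve's head is level with the lip, so it's passing the go gap without force. On to the no-go.

>>> send_rows(
  increments=[
    {"gripper": 1, "linear": [0.008, 0.0012, 0], "delta_rot": [0, 0, 0]},
    {"gripper": 1, "linear": [0.018, 0.0028, 0], "delta_rot": [0, 0, 0]},
    {"gripper": 1, "linear": [0.028, 0.0044, 0], "delta_rot": [0, 0, 0]},
    {"gripper": 1, "linear": [0.038, 0.0059, 0], "delta_rot": [0, 0, 0]},
    {"gripper": 1, "linear": [0.042, 0.0065, 0], "delta_rot": [0, 0, 0]},
    {"gripper": 1, "linear": [0.045, 0.007, 0], "delta_rot": [0, 0, 0]},
  ],
)

```text
clock: 5.05
position: [0.6459, -0.0224, 0.0162]
ee_rot: [-0.0, 0.648, 0.761, -0.0]
contact_force: [-2.1, -0.7, 1.7]
width: -0.0001
gripper_force: 0.9
```

>>> send_rows(
  increments=[
    {"gripper": 1, "linear": [0.003, 0.0005, 0], "delta_rot": [0, 0, 0]},
    {"gripper": 1, "linear": [0.006, 0.0009, 0], "delta_rot": [0, 0, 0]},
    {"gripper": 1, "linear": [0.008, 0.0012, 0], "delta_rot": [0, 0, 0]},
  ],
)

```text
clock: 5.35
position: [0.6536, -0.0213, 0.0163]
ee_rot: [0.0, 0.648, 0.761, 0.0]
contact_force: [-0.2, 0.1, 0.3]
width: 0.0001
gripper_force: 0.5
```

>>> send_rows(
  increments=[
    {"gripper": 1, "linear": [0.002, 0.0003, 0], "delta_rot": [0, 0, 0]},
    {"gripper": 1, "linear": [0.004, 0.0006, 0], "delta_rot": [0, 0, 0]},
  ],
)

```text
clock: 5.55
position: [0.6574, -0.0207, 0.0163]
ee_rot: [-0.0, 0.648, 0.761, -0.0]
contact_force: [-1.5, -0.5, 0.1]
width: -0.0001
gripper_force: 0.5
```

>>> send_rows(
  increments=[
    {"gripper": 1, "linear": [0.002, 0.0003, 0], "delta_rot": [0, 0, 0]},
    {"gripper": 1, "linear": [0.004, 0.0006, 0], "delta_rot": [0, 0, 0]},
  ],
)

```text
clock: 5.75
position: [0.6616, -0.0201, 0.0163]
ee_rot: [0.0, 0.648, 0.761, 0.0]
contact_force: [-0.8, -1.0, -0.2]
width: 0.0001
gripper_force: 0.5
```

>>> send_rows(
  increments=[
    {"gripper": 1, "linear": [0.003, 0.0005, 0], "delta_rot": [0, 0, 0]},
    {"gripper": 1, "linear": [0.005, 0.0008, 0], "delta_rot": [0, 0, 0]},
  ],
)

```text
clock: 5.95
position: [0.6668, -0.0193, 0.0163]
ee_rot: [0.0, 0.648, 0.761, 0.0]
contact_force: [-1.0, -0.1, 0.2]
width: 0.0
gripper_force: 0.4
```

Run:
```python
from h import *
s=get_state();print(s["position"],s["contact_force"],togauge(s["position"]))
w=grab("wrist"); g=grab("side")
cv2.imwrite("pics/w5.png",np.hstack([cv2.resize(w["px"],(440,330)),cv2.resize(g["px"][180:320,180:330],(350,330))]))
```

```text
[ 0.66684222 -0.0192633   0.01631084] [-0.97716986 -0.13677663  0.17129737] [82.55255793 -0.51392897]
```

View pics/w5.png

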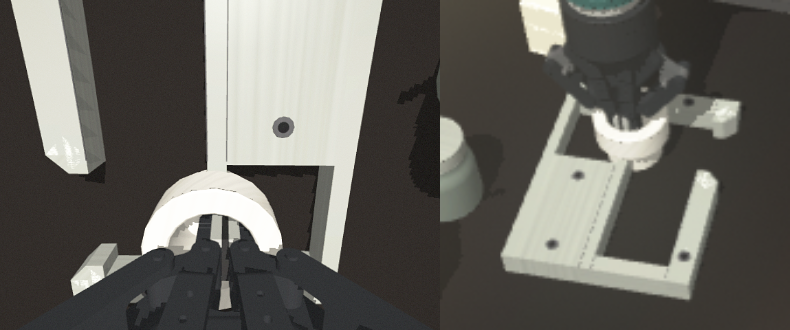

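It passes the no-go too, so this one is small. I'll take it on to the end pocket.

>>> send_rows(
  increments=[
    {"gripper": 1, "linear": [0.009, 0.0014, 0], "delta_rot": [0, 0, 0]},
    {"gripper": 1, "linear": [0.018, 0.0028, 0], "delta_rot": [0, 0, 0]},
    {"gripper": 1, "linear": [0.026, 0.0041, 0], "delta_rot": [0, 0, 0]},
    {"gripper": 1, "linear": [0.03, 0.0047, 0], "delta_rot": [0, 0, 0]},
    {"gripper": 1, "linear": [0.032, 0.005, 0], "delta_rot": [0, 0, 0]},
    {"gripper": 1, "linear": [0.034, 0.0053, 0], "delta_rot": [0, 0, 0]},
  ],
)

```text
clock: 6.65
position: [0.7003, -0.014, 0.0162]
ee_rot: [-0.0, 0.648, 0.761, -0.0]
contact_force: [-1.6, -0.6, 0.9]
width: 0.0002
gripper_force: 0.9
```

Run:
```python
from h import *
s=get_state();print(s["position"],s["contact_force"],togauge(s["position"]))
w=grab("wrist"); cv2.imwrite("pics/w6.png",w["px"])
```

```text
[ 0.70028575 -0.01397294  0.01624708] [-1.64350602 -0.55096113  0.89545349] [116.41187308  -0.45001039]
```

>>> send_rows(
  increments=[
    {"gripper": 1, "linear": [0.001, 0.0002, 0], "delta_rot": [0, 0, 0]},
    {"gripper": 1, "linear": [0.002, 0.0003, 0], "delta_rot": [0, 0, 0]},
  ],
)

```text
clock: 6.9
position: [0.7023, -0.0137, 0.0163]
ee_rot: [-0.0, 0.648, 0.761, -0.0]
contact_force: [-1.6, -0.6, -0.3]
width: 0.0001
gripper_force: 0.5
```

>>> send_rows(
  increments=[
    {"gripper": 1, "linear": [0.001, 0.0002, 0], "delta_rot": [0, 0, 0]},
    {"gripper": 1, "linear": [0.002, 0.0003, 0], "delta_rot": [0, 0, 0]},
  ],
)

```text
clock: 7.1
position: [0.7044, -0.0134, 0.0163]
ee_rot: [-0.0, 0.648, 0.761, 0.0]
contact_force: [-1.7, -0.3, -0.4]
width: -0.0001
gripper_force: 0.6
```

>>> send_rows(
  increments=[
    {"gripper": 1, "linear": [0.001, 0.0002, 0], "delta_rot": [0, 0, 0]},
    {"gripper": 1, "linear": [0.002, 0.0003, 0], "delta_rot": [0, 0, 0]},
    {"gripper": 1, "linear": [0.002, 0.0003, 0], "delta_rot": [0, 0, 0]},
  ],
)

```text
clock: 7.4
position: [0.7061, -0.0131, 0.0163]
ee_rot: [-0.0, 0.648, 0.761, -0.0]
contact_force: [-3.8, -0.7, 0.1]
width: 0.0002
gripper_force: 1.2
```

The end wall is reached (sleeve axis 113, so tool gauge x minus 9 gives the sleeve). I'll back off and rise, then go to the left sleeve.

>>> send_rows(
  increments=[
    {"gripper": 1, "linear": [-0.007, -0.001, 0], "delta_rot": [0, 0, 0]},
    {"gripper": 1, "linear": [-0.007, -0.001, 0.04], "delta_rot": [0, 0, 0]},
    {"gripper": 1, "linear": [-0.007, -0.001, 0.085], "delta_rot": [0, 0, 0]},
    {"gripper": 1, "linear": [-0.03, 0.016, 0.12], "delta_rot": [0, 0, 0]},
    {"gripper": 1, "linear": [-0.067, 0.044, 0.125], "delta_rot": [0, 0, 0]},
    {"gripper": 0, "linear": [-0.105, 0.072, 0.125], "delta_rot": [0, 0, 0]},
    {"gripper": -1, "linear": [-0.143, 0.1, 0.125], "delta_rot": [0, 0, 0]},
    {"gripper": -1, "linear": [-0.181, 0.128, 0.125], "delta_rot": [0, 0, 0]},
  ],
)

```text
clock: 8.2
position: [0.5242, 0.1158, 0.1417]
ee_rot: [0.001, 0.649, 0.761, 0.001]
contact_force: [0.4, 0.2, 0.7]
width: 0.0435
gripper_force: 0.0
```

>>> send_rows(
  increments=[
    {"gripper": -1, "linear": [-0.038, 0.028, 0], "delta_rot": [0, 0, 0]},
    {"gripper": -1, "linear": [-0.076, 0.056, 0], "delta_rot": [0, 0, 0]},
    {"gripper": -1, "linear": [-0.105, 0.077, 0], "delta_rot": [0, 0, 0]},
    {"gripper": -1, "linear": [-0.105, 0.077, 0], "delta_rot": [0, 0, 0]},
    {"gripper": -1, "linear": [-0.105, 0.077, 0], "delta_rot": [0, 0, 0]},
  ],
)

```text
clock: 8.7
position: [0.4207, 0.1924, 0.1419]
ee_rot: [0.001, 0.648, 0.762, 0.001]
contact_force: [1.2, -0.4, 0.4]
width: 0.0852
gripper_force: 0.0
```

Run:
```python
from h import *
for i in range(2):
    s=get_state(); w=grab("wrist"); print(s["clock"],s["position"].round(4) if hasattr(s["position"],"round") else s["position"], sleeve(w,(320,240)))
cv2.imwrite("pics/w7.png",w["px"])
```

```text
8.7 [0.4207 0.1924 0.1419] [0.41595049 0.19150209 0.03300513]
8.75 [0.4215 0.192  0.1419] [0.41592679 0.19142129 0.03294381]
```

>>> send_rows(
  increments=[
    {"gripper": 1, "linear": [-0.005, -0.001, -0.03], "delta_rot": [0, 0, 0]},
    {"gripper": 1, "linear": [-0.005, -0.001, -0.07], "delta_rot": [0, 0, 0]},
    {"gripper": 1, "linear": [-0.005, -0.001, -0.07], "delta_rot": [0, 0, 0]},
    {"gripper": 1, "linear": [-0.005, -0.001, -0.07], "delta_rot": [0, 0, 0]},
    {"gripper": 1, "linear": [-0.005, -0.001, -0.085], "delta_rot": [0, 0, 0]},
    {"gripper": 1, "linear": [-0.005, -0.001, -0.093], "delta_rot": [0, 0, 0]},
    {"gripper": 1, "linear": [-0.005, -0.001, -0.099], "delta_rot": [0, 0, 0]},
  ],
)

```text
clock: 9.5
position: [0.4167, 0.191, 0.0431]
ee_rot: [0.001, 0.649, 0.761, 0.001]
contact_force: [0.3, -0.0, 0.3]
width: 0.0002
gripper_force: 0.0
```

>>> send_rows(
  increments=[
    {"gripper": 1, "linear": [0, 0, -0.026], "delta_rot": [0, 0, 0]},
    {"gripper": 1, "linear": [0.022, -0.013, -0.026], "delta_rot": [0, 0, 0]},
    {"gripper": 1, "linear": [0.044, -0.027, -0.026], "delta_rot": [0, 0, 0]},
    {"gripper": 1, "linear": [0.0645, -0.041, -0.026], "delta_rot": [0, 0, 0]},
    {"gripper": 1, "linear": [0.0655, -0.066, -0.026], "delta_rot": [0, 0, 0]},
    {"gripper": 1, "linear": [0.0665, -0.091, -0.026], "delta_rot": [0, 0, 0]},
    {"gripper": 1, "linear": [0.0675, -0.116, -0.026], "delta_rot": [0, 0, 0]},
    {"gripper": 1, "linear": [0.0685, -0.141, -0.026], "delta_rot": [0, 0, 0]},
  ],
)

```text
clock: 10.3
position: [0.4849, 0.0492, 0.0171]
ee_rot: [0.001, 0.648, 0.761, 0.001]
contact_force: [0.7, 1.3, -0.3]
width: -0.0002
gripper_force: 0.5
```

>>> send_rows(
  increments=[
    {"gripper": 1, "linear": [0.001, -0.025, 0], "delta_rot": [0, 0, 0]},
    {"gripper": 1, "linear": [0.002, -0.05, 0], "delta_rot": [0, 0, 0]},
    {"gripper": 1, "linear": [0.003, -0.075, 0], "delta_rot": [0, 0, 0]},
    {"gripper": 1, "linear": [0.004, -0.0965, 0], "delta_rot": [0, 0, 0]},
    {"gripper": 1, "linear": [0.016, -0.0946, 0], "delta_rot": [0, 0, 0]},
    {"gripper": 1, "linear": [0.028, -0.0928, 0], "delta_rot": [0, 0, 0]},
    {"gripper": 1, "linear": [0.04, -0.0909, 0], "delta_rot": [0, 0, 0]},
    {"gripper": 1, "linear": [0.052, -0.089, 0], "delta_rot": [0, 0, 0]},
  ],
)

```text
clock: 11.1
position: [0.5371, -0.038, 0.0164]
ee_rot: [-0.0, 0.648, 0.762, 0.0]
contact_force: [-1.7, -0.4, -0.1]
width: 0.0001
gripper_force: 0.6
```

```bash
cat >> h.py <<'E'
def look(g):
    """visible head: columns' extremes and bore's upper edge, in the gauge's frame at z 50"""
    hsv=cv2.cvtColor(g["px"],cv2.COLOR_BGR2HSV); m=((hsv[...,1]<50)&(hsv[...,2]>215)).astype(np.uint8)
    N,L,st,ce=cv2.connectedComponentsWithStats(m)
    for i in range(1,N):
        if st[i,4]>1500: print("blob",st[i],ce[i].round())
E
python3 - <<'E'
from h import *
s=get_state(); w=grab("wrist"); print(s["clock"],s["position"],s["contact_force"],togauge(s["position"])); look(w); cv2.imwrite("pics/w8.png",w["px"])
print("ref"); look(dict(px=cv2.imread("pics/w3.png")))
E
```

```text
11.1 [ 0.53710909 -0.03797215  0.01644526] [-1.73367496 -0.35017983 -0.05350423] [-48.51353949   1.02972257]
blob [  440     0    91   258 15264] [482. 121.]
blob [  206   231   205   140 14163] [310. 295.]
blob [ 515  410  109   37 2531] [581. 426.]
ref
blob [  474     0    98   258 15377] [519. 121.]
blob [  205   245   206   126 12847] [309. 302.]
blob [ 515  410  125   38 2937] [594. 427.]
```

The sleeve sits about 4–5 mm to +y of the line (blob top row 231 against 245 in the reference), so I'll steer it in.

>>> send_rows(
  increments=[
    {"gripper": 1, "linear": [0.005, -0.003, 0], "delta_rot": [0, 0, 0]},
    {"gripper": 1, "linear": [0.013, -0.002, 0], "delta_rot": [0, 0, 0]},
    {"gripper": 1, "linear": [0.0204, -0.0009, 0], "delta_rot": [0, 0, 0]},
  ],
)

```text
clock: 11.45
position: [0.5566, -0.0398, 0.0162]
ee_rot: [-0.0, 0.648, 0.761, -0.0]
contact_force: [-1.3, -0.3, -0.8]
width: 0.0002
gripper_force: 0.6
```

Run:
```python
from h import *
s=get_state(); w=grab("wrist"); print(s["clock"],s["position"],s["contact_force"],togauge(s["position"])); look(w); cv2.imwrite("pics/w9.png",w["px"])
```

```text
11.45 [ 0.5565888  -0.03980872  0.01616663] [-1.26024868 -0.298133   -0.75802021] [-29.55089815  -3.79210779]
blob [  388     0    79   245 14446] [424. 115.]
blob [  204   235   206   136 13726] [309. 298.]
blob [ 574  378   66   61 2367] [603. 415.]
blob [ 500  401   80   37 1636] [549. 414.]
```

>>> send_rows(
  increments=[
    {"gripper": 1, "linear": [0.007, 0.0031, 0], "delta_rot": [0, 0, 0]},
    {"gripper": 1, "linear": [0.0143, 0.0053, 0], "delta_rot": [0, 0, 0]},
    {"gripper": 1, "linear": [0.0192, 0.0061, 0], "delta_rot": [0, 0, 0]},
    {"gripper": 1, "linear": [0.0222, 0.0065, 0], "delta_rot": [0, 0, 0]},
  ],
)

```text
clock: 11.9
position: [0.5791, -0.0333, 0.0163]
ee_rot: [0.0, 0.648, 0.761, 0.0]
contact_force: [-1.7, -0.1, -0.0]
width: -0.0
gripper_force: 0.6
```

>>> send_rows(
  increments=[
    {"gripper": 1, "linear": [0.002, 0.0003, 0], "delta_rot": [0, 0, 0]},
    {"gripper": 1, "linear": [0.004, 0.0006, 0], "delta_rot": [0, 0, 0]},
    {"gripper": 1, "linear": [0.006, 0.0009, 0], "delta_rot": [0, 0, 0]},
  ],
)

```text
clock: 12.2
position: [0.5843, -0.0325, 0.0163]
ee_rot: [-0.0, 0.648, 0.761, -0.0]
contact_force: [-1.9, 0.1, -1.1]
width: -0.0006
gripper_force: 0.7
```

>>> send_rows(
  increments=[
    {"gripper": 1, "linear": [0.0015, 0.0002, 0], "delta_rot": [0, 0, 0]},
    {"gripper": 1, "linear": [0.003, 0.0005, 0], "delta_rot": [0, 0, 0]},
  ],
)

```text
clock: 12.4
position: [0.5867, -0.0321, 0.0163]
ee_rot: [-0.001, 0.648, 0.761, -0.001]
contact_force: [-4.0, 0.0, 2.0]
width: 0.0004
gripper_force: 1.5
```

>>> send_rows(
  increments=[
    {"gripper": 1, "linear": [0.0015, 0.0002, 0], "delta_rot": [0, 0, 0]},
    {"gripper": 1, "linear": [0.0015, 0.0002, 0], "delta_rot": [0, 0, 0]},
  ],
)

```text
clock: 12.6
position: [0.5883, -0.0318, 0.0162]
ee_rot: [-0.001, 0.648, 0.761, -0.0]
contact_force: [-4.4, -0.2, 1.2]
width: -0.0
gripper_force: 2.0
```

Run:
```python
from h import *
s=get_state(); w=grab("wrist"); print(s["clock"],s["position"],s["contact_force"],togauge(s["position"])); look(w); cv2.imwrite("pics/w10.png",w["px"])
```

```text
12.6 [ 0.58831904 -0.03183926  0.01622342] [-4.41082471 -0.20028544  1.17398238] [ 3.02927674 -0.81671419]
blob [ 290    0   66   42 1783] [326.  15.]
blob [ 204  278  209   94 8552] [310. 318.]
blob [ 576  296   64  159 5616] [609. 378.]
```

>>> send_rows(
  increments=[
    {"gripper": 1, "linear": [0.0015, 0.0002, 0], "delta_rot": [0, 0, 0]},
    {"gripper": 1, "linear": [0.0015, 0.0002, 0], "delta_rot": [0, 0, 0]},
  ],
)

```text
clock: 12.85
position: [0.5897, -0.0317, 0.0163]
ee_rot: [-0.001, 0.648, 0.761, -0.001]
contact_force: [-5.1, -0.0, 3.1]
width: -0.0001
gripper_force: 2.6
```

>>> send_rows(
  increments=[
    {"gripper": 1, "linear": [0.0015, 0.0002, 0], "delta_rot": [0, 0, 0]},
    {"gripper": 1, "linear": [0.0015, 0.0002, 0], "delta_rot": [0, 0, 0]},
  ],
)

```text
clock: 13.05
position: [0.5906, -0.0315, 0.0164]
ee_rot: [-0.001, 0.648, 0.761, -0.001]
contact_force: [-7.0, 0.3, 4.1]
width: 0.0001
gripper_force: 3.4
```

It's stopped, with a firm x force and no y force. That means contact on both flanks and not a snag, so this one is too big. I'll back off and draw it out.

>>> send_rows(
  increments=[
    {"gripper": 1, "linear": [-0.006, -0.0009, 0], "delta_rot": [0, 0, 0]},
    {"gripper": 1, "linear": [-0.012, -0.0019, 0], "delta_rot": [0, 0, 0]},
    {"gripper": 1, "linear": [-0.018, -0.0028, 0], "delta_rot": [0, 0, 0]},
    {"gripper": 1, "linear": [-0.024, -0.0037, 0], "delta_rot": [0, 0, 0]},
    {"gripper": 1, "linear": [-0.03, -0.0047, 0], "delta_rot": [0, 0, 0]},
  ],
)

```text
clock: 13.55
position: [0.5624, -0.0364, 0.0165]
ee_rot: [0.001, 0.648, 0.761, 0.001]
contact_force: [1.4, -0.3, -0.3]
width: -0.0
gripper_force: 0.6
```

Run:
```python
from h import *
s=get_state(); w=grab("wrist"); print(s["clock"],s["position"],s["contact_force"],togauge(s["position"])); look(w); cv2.imwrite("pics/w11.png",w["px"])
```

```text
13.55 [ 0.56236838 -0.03641276  0.01651234] [ 1.4070217  -0.28676882 -0.28215488] [-23.31633912  -1.32911628]
blob [  369     0    76   251 14713] [404. 118.]
blob [ 597   89   43  178 3535] [625. 200.]
blob [  248   235   204   138 13428] [349. 299.]
blob [ 558  382   82   60 2452] [589. 419.]
```

>>> send_rows(
  increments=[
    {"gripper": 1, "linear": [-0.02, -0.003, 0], "delta_rot": [0, 0, 0]},
    {"gripper": 1, "linear": [-0.04, -0.006, 0], "delta_rot": [0, 0, 0]},
    {"gripper": 1, "linear": [-0.059, -0.009, 0], "delta_rot": [0, 0, 0]},
    {"gripper": 1, "linear": [-0.059, -0.034, 0], "delta_rot": [0, 0, 0]},
    {"gripper": 1, "linear": [-0.059, -0.059, 0], "delta_rot": [0, 0, 0]},
    {"gripper": 1, "linear": [-0.059, -0.085, 0], "delta_rot": [0, 0, 0]},
    {"gripper": 1, "linear": [-0.059, -0.111, 0], "delta_rot": [0, 0, 0]},
    {"gripper": 1, "linear": [-0.059, -0.137, 0], "delta_rot": [0, 0, 0]},
  ],
)

```text
clock: 14.4
position: [0.5026, -0.1737, 0.0164]
ee_rot: [-0.0, 0.648, 0.761, 0.0]
contact_force: [0.7, 1.2, 0.7]
width: -0.0002
gripper_force: 0.9
```

>>> send_rows(
  increments=[
    {"gripper": 1, "linear": [0, -0.026, 0], "delta_rot": [0, 0, 0]},
    {"gripper": 1, "linear": [0, -0.052, 0], "delta_rot": [0, 0, 0]},
    {"gripper": 1, "linear": [0, -0.078, 0], "delta_rot": [0, 0, 0]},
    {"gripper": 1, "linear": [0, -0.104, 0], "delta_rot": [0, 0, 0]},
    {"gripper": 1, "linear": [0, -0.135, 0], "delta_rot": [0, 0, 0]},
    {"gripper": 1, "linear": [0.02, -0.133, 0], "delta_rot": [0, 0, 0]},
    {"gripper": 1, "linear": [0.04, -0.131, 0], "delta_rot": [0, 0, 0]},
  ],
)

```text
clock: 15.1
position: [0.5423, -0.3056, 0.0162]
ee_rot: [-0.0, 0.649, 0.761, -0.0]
contact_force: [-1.6, -0.5, -0.0]
width: -0.0002
gripper_force: 0.7
```

Run:
```python
from h import *
s=get_state(); w=grab("wrist"); print(s["clock"],s["position"],s["contact_force"]); look(w); cv2.imwrite("pics/w12.png",w["px"])
```

```text
15.1 [ 0.54232244 -0.305643    0.01620106] [-1.57463791 -0.4557319  -0.01444983]
blob [   0   53   66   60 1790] [23. 84.]
blob [  223   253   193   116 13283] [321. 312.]
```

Run:
```python
from h import *
g=grab("side"); print(onz(g,np.array([(155,292),(252,155),(85,270)])/3+[190,110],0.0))
print(onz(g,np.array([(152,245),(248,98)])/3+[190,110],0.045))
```

```text
[[ 7.50858579e-01 -1.01375132e-01  0.00000000e+00]
 [ 7.44088637e-01 -2.70565714e-01  0.00000000e+00]
 [ 8.11441818e-01 -1.05303365e-01  1.11022302e-16]]
[[ 0.74904143 -0.10568064  0.045     ]
 [ 0.75033213 -0.28607327  0.045     ]]
```

>>> send_rows(
  increments=[
    {"gripper": 1, "linear": [0.02, 0.002, 0], "delta_rot": [0, 0, 0]},
    {"gripper": 1, "linear": [0.04, 0.004, 0], "delta_rot": [0, 0, 0]},
  ],
)

```text
clock: 15.4
position: [0.5812, -0.2996, 0.0159]
ee_rot: [-0.002, 0.648, 0.761, -0.001]
contact_force: [-1.7, -0.2, -0.6]
width: 0.0002
gripper_force: 0.9
```

>>> send_rows(
  increments=[
    {"gripper": 1, "linear": [0.02, 0.002, 0], "delta_rot": [0, 0, 0]},
    {"gripper": 1, "linear": [0.04, 0.004, 0], "delta_rot": [0, 0, 0]},
    {"gripper": 1, "linear": [0.058, 0.006, 0], "delta_rot": [0, 0, 0]},
    {"gripper": 1, "linear": [0.051, 0.005, 0], "delta_rot": [0, 0, 0]},
    {"gripper": 1, "linear": [0.051, 0.005, 0.045], "delta_rot": [0, 0, 0]},
    {"gripper": 1, "linear": [0.051, 0.005, 0.09], "delta_rot": [0, 0, 0]},
    {"gripper": 0, "linear": [0.03, 0.005, 0.125], "delta_rot": [0, 0, 0]},
    {"gripper": -1, "linear": [-0.015, 0.015, 0.125], "delta_rot": [0, 0, 0]},
  ],
)

```text
clock: 16.2
position: [0.5716, -0.2885, 0.147]
ee_rot: [0.007, 0.648, 0.762, 0.001]
contact_force: [0.4, -0.2, 0.6]
width: 0.0284
gripper_force: 0.0
```

>>> send_rows(
  increments=[
    {"gripper": -1, "linear": [-0.05, 0.01, 0], "delta_rot": [0, 0, 0]},
    {"gripper": -1, "linear": [-0.1, 0.02, 0], "delta_rot": [0, 0, 0]},
    {"gripper": -1, "linear": [-0.15, 0.033, 0], "delta_rot": [0, 0, 0]},
    {"gripper": -1, "linear": [-0.15, 0.033, 0], "delta_rot": [0, 0, 0]},
    {"gripper": -1, "linear": [-0.15, 0.033, 0], "delta_rot": [0, 0, 0]},
  ],
)

```text
clock: 16.7
position: [0.4154, -0.2513, 0.1415]
ee_rot: [-0.0, 0.649, 0.761, -0.0]
contact_force: [0.1, -1.1, 0.6]
width: 0.0848
gripper_force: 0.0
```

Run:
```python
from h import *
g=grab("side")
for i in range(2):
    s=get_state(); w=grab("wrist"); print(s["clock"],s["position"],s["width"], sleeve(w,(320,240)))
cv2.imwrite("pics/w13.png",w["px"])
hsv=cv2.cvtColor(g["px"],cv2.COLOR_BGR2HSV); m=((hsv[...,1]<60)&(hsv[...,2]>150)).astype(np.uint8)
N,L,st,ce=cv2.connectedComponentsWithStats(m)
for i in range(1,N):
    if 300<st[i,4]<3000 and 280<ce[i][0]<400 and 100<ce[i][1]<260: print("tray sleeve?",st[i],onz(g,[ce[i]],.032))
```

```text
16.75 [ 0.41740029 -0.25237124  0.14178845] 0.08484457024168035 [ 0.40878688 -0.25483614  0.03287915]
16.8 [ 0.41850684 -0.25286398  0.14181595] 0.08537211597139759 [ 0.4087657  -0.25474971  0.03293398]
tray sleeve? [ 287  139   65   43 1599] [[ 0.62065846 -0.27499844  0.032     ]]
```

>>> send_rows(
  increments=[
    {"gripper": 1, "linear": [-0.008, -0.003, -0.03], "delta_rot": [0, 0, 0]},
    {"gripper": 1, "linear": [-0.008, -0.003, -0.07], "delta_rot": [0, 0, 0]},
    {"gripper": 1, "linear": [-0.008, -0.003, -0.07], "delta_rot": [0, 0, 0]},
    {"gripper": 1, "linear": [-0.008, -0.003, -0.07], "delta_rot": [0, 0, 0]},
    {"gripper": 1, "linear": [-0.008, -0.003, -0.085], "delta_rot": [0, 0, 0]},
    {"gripper": 1, "linear": [-0.008, -0.003, -0.093], "delta_rot": [0, 0, 0]},
    {"gripper": 1, "linear": [-0.008, -0.003, -0.099], "delta_rot": [0, 0, 0]},
  ],
)

```text
clock: 17.55
position: [0.4111, -0.2559, 0.043]
ee_rot: [0.001, 0.648, 0.761, 0.0]
contact_force: [-0.3, 0.7, -0.1]
width: -0.0003
gripper_force: 0.0
```

>>> send_rows(
  increments=[
    {"gripper": 1, "linear": [0, 0, -0.026], "delta_rot": [0, 0, 0]},
    {"gripper": 1, "linear": [0.012, 0.022, -0.026], "delta_rot": [0, 0, 0]},
    {"gripper": 1, "linear": [0.023, 0.044, -0.026], "delta_rot": [0, 0, 0]},
    {"gripper": 1, "linear": [0.034, 0.065, -0.026], "delta_rot": [0, 0, 0]},
    {"gripper": 1, "linear": [0.044, 0.086, -0.026], "delta_rot": [0, 0, 0]},
    {"gripper": 1, "linear": [0.047, 0.111, -0.026], "delta_rot": [0, 0, 0]},
    {"gripper": 1, "linear": [0.05, 0.136, -0.026], "delta_rot": [0, 0, 0]},
    {"gripper": 1, "linear": [0.053, 0.161, -0.026], "delta_rot": [0, 0, 0]},
  ],
)

```text
clock: 18.35
position: [0.4644, -0.0939, 0.0172]
ee_rot: [0.001, 0.648, 0.761, 0.0]
contact_force: [-0.0, -0.2, 0.1]
width: 0.0002
gripper_force: 0.5
```

>>> send_rows(
  increments=[
    {"gripper": 1, "linear": [0.003, 0.026, 0], "delta_rot": [0, 0, 0]},
    {"gripper": 1, "linear": [0.007, 0.051, 0], "delta_rot": [0, 0, 0]},
    {"gripper": 1, "linear": [0.0195, 0.052, 0], "delta_rot": [0, 0, 0]},
    {"gripper": 1, "linear": [0.032, 0.0525, 0], "delta_rot": [0, 0, 0]},
    {"gripper": 1, "linear": [0.0445, 0.053, 0], "delta_rot": [0, 0, 0]},
    {"gripper": 1, "linear": [0.057, 0.0535, 0], "delta_rot": [0, 0, 0]},
    {"gripper": 1, "linear": [0.062, 0.0543, 0], "delta_rot": [0, 0, 0]},
  ],
)

```text
clock: 19.05
position: [0.5276, -0.041, 0.0164]
ee_rot: [0.001, 0.649, 0.761, 0.0]
contact_force: [-1.3, -0.9, 2.2]
width: 0.0
gripper_force: 0.6
```

Run:
```python
from h import *
s=get_state(); w=grab("wrist"); print(s["clock"],s["position"],s["contact_force"],togauge(s["position"])); look(w); cv2.imwrite("pics/w14.png",w["px"])
```

```text
19.05 [ 0.52755595 -0.04103114  0.01643346] [-1.33676689 -0.8747985   2.15024479] [-58.42440168  -0.51777911]
blob [  469     0    96   254 15106] [513. 119.]
blob [  208   244   205   126 12996] [311. 303.]
blob [ 509  406  131   38 3161] [591. 423.]
```

It's centred, like the first one. Pushing in.

>>> send_rows(
  increments=[
    {"gripper": 1, "linear": [0.0119, 0.0018, 0], "delta_rot": [0, 0, 0]},
    {"gripper": 1, "linear": [0.0237, 0.0037, 0], "delta_rot": [0, 0, 0]},
    {"gripper": 1, "linear": [0.0356, 0.0055, 0], "delta_rot": [0, 0, 0]},
    {"gripper": 1, "linear": [0.0445, 0.0069, 0], "delta_rot": [0, 0, 0]},
    {"gripper": 1, "linear": [0.0484, 0.0076, 0], "delta_rot": [0, 0, 0]},
  ],
)

```text
clock: 19.6
position: [0.5749, -0.0322, 0.0163]
ee_rot: [0.0, 0.648, 0.761, 0.0]
contact_force: [-0.6, -0.2, 1.0]
width: 0.0
gripper_force: 0.5
```

>>> send_rows(
  increments=[
    {"gripper": 1, "linear": [0.0025, 0.0004, 0], "delta_rot": [0, 0, 0]},
    {"gripper": 1, "linear": [0.005, 0.0008, 0], "delta_rot": [0, 0, 0]},
    {"gripper": 1, "linear": [0.0075, 0.0012, 0], "delta_rot": [0, 0, 0]},
    {"gripper": 1, "linear": [0.0095, 0.0015, 0], "delta_rot": [0, 0, 0]},
  ],
)

```text
clock: 20.0
position: [0.5829, -0.0308, 0.0163]
ee_rot: [-0.0, 0.648, 0.761, 0.0]
contact_force: [-1.0, -0.1, -0.9]
width: 0.0
gripper_force: 0.3
```

>>> send_rows(
  increments=[
    {"gripper": 1, "linear": [0.002, 0.0003, 0], "delta_rot": [0, 0, 0]},
    {"gripper": 1, "linear": [0.004, 0.0006, 0], "delta_rot": [0, 0, 0]},
  ],
)

```text
clock: 20.2
position: [0.587, -0.0302, 0.0163]
ee_rot: [-0.0, 0.648, 0.761, 0.0]
contact_force: [-1.6, 0.1, -0.2]
width: -0.0001
gripper_force: 0.4
```

>>> send_rows(
  increments=[
    {"gripper": 1, "linear": [0.002, 0.0003, 0], "delta_rot": [0, 0, 0]},
    {"gripper": 1, "linear": [0.004, 0.0006, 0], "delta_rot": [0, 0, 0]},
  ],
)

```text
clock: 20.4
position: [0.5911, -0.0296, 0.0163]
ee_rot: [0.0, 0.648, 0.761, 0.0]
contact_force: [-0.6, 0.6, -0.3]
width: -0.0005
gripper_force: 0.3
```

It passes go (the big one was already at 7 N here), so this is the fitting one. I'll move it to mid-bay, then sideways into the pocket.

>>> send_rows(
  increments=[
    {"gripper": 1, "linear": [0.004, 0.0006, 0], "delta_rot": [0, 0, 0]},
    {"gripper": 1, "linear": [0.008, 0.0012, 0], "delta_rot": [0, 0, 0]},
    {"gripper": 1, "linear": [0.016, 0.0025, 0], "delta_rot": [0, 0, 0]},
    {"gripper": 1, "linear": [0.026, 0.004, 0], "delta_rot": [0, 0, 0]},
    {"gripper": 1, "linear": [0.036, 0.0056, 0], "delta_rot": [0, 0, 0]},
    {"gripper": 1, "linear": [0.0431, 0.0067, 0], "delta_rot": [0, 0, 0]},
    {"gripper": 1, "linear": [0.0376, 0.0059, 0], "delta_rot": [0, 0, 0]},
  ],
)

```text
clock: 21.1
position: [0.6312, -0.0236, 0.0165]
ee_rot: [0.001, 0.648, 0.762, 0.001]
contact_force: [-0.9, 0.0, 0.2]
width: 0.0001
gripper_force: 0.0
```

Run:
```python
from h import *
s=get_state(); w=grab("wrist"); print(s["clock"],s["position"],s["contact_force"],togauge(s["position"])); look(w)
cv2.imwrite("pics/w15.png",w["px"])
```

```text
21.1 [ 0.63119273 -0.02363499  0.01647219] [-0.88539571  0.03453521  0.24319613] [46.65554718  0.67035806]
blob [ 225  274  205   94 8410] [326. 314.]
blob [  438   279   202   166 12434] [556. 344.]
```

>>> send_rows(
  increments=[
    {"gripper": 1, "linear": [-0.003, 0.0097, 0], "delta_rot": [0, 0, 0]},
    {"gripper": 1, "linear": [-0.0046, 0.0196, 0], "delta_rot": [0, 0, 0]},
    {"gripper": 1, "linear": [-0.0061, 0.0294, 0], "delta_rot": [0, 0, 0]},
    {"gripper": 1, "linear": [-0.0077, 0.0393, 0], "delta_rot": [0, 0, 0]},
  ],
)

```text
clock: 21.55
position: [0.6205, 0.0167, 0.0165]
ee_rot: [0.0, 0.648, 0.761, 0.0]
contact_force: [0.1, -0.8, 0.2]
width: 0.0001
gripper_force: 0.4
```

>>> send_rows(
  increments=[
    {"gripper": 1, "linear": [-0.0018, 0.0119, 0], "delta_rot": [0, 0, 0]},
    {"gripper": 1, "linear": [-0.0037, 0.0237, 0], "delta_rot": [0, 0, 0]},
    {"gripper": 1, "linear": [-0.0055, 0.0356, 0], "delta_rot": [0, 0, 0]},
    {"gripper": 1, "linear": [-0.0069, 0.0445, 0], "delta_rot": [0, 0, 0]},
  ],
)

```text
clock: 21.95
position: [0.6138, 0.0614, 0.0164]
ee_rot: [0.0, 0.648, 0.762, 0.0]
contact_force: [0.1, -2.0, 1.3]
width: -0.0002
gripper_force: 0.6
```

Run:
```python
from h import *
s=get_state(); w=grab("wrist"); print(s["clock"],s["position"],s["contact_force"],togauge(s["position"])); look(w)
cv2.imwrite("pics/w16.png",w["px"])
```

```text
21.95 [0.61376088 0.06137554 0.01643129] [ 0.1048236  -2.00152824  1.31748138] [42.55661198 87.35287526]
blob [  177   171   271   205 25509] [302. 286.]
blob [ 237  172  181   41 7108] [327. 192.]
blob [  431   173   209   275 40759] [533. 287.]
```

>>> send_rows(
  increments=[
    {"gripper": 1, "linear": [-0.0009, 0.0059, 0], "delta_rot": [0, 0, 0]},
    {"gripper": 1, "linear": [-0.0018, 0.0119, 0], "delta_rot": [0, 0, 0]},
    {"gripper": 1, "linear": [-0.0025, 0.0158, 0], "delta_rot": [0, 0, 0]},
    {"gripper": 1, "linear": [-0.0029, 0.0188, 0], "delta_rot": [0, 0, 0]},
  ],
)

```text
clock: 22.4
position: [0.611, 0.079, 0.0163]
ee_rot: [0.0, 0.648, 0.761, -0.0]
contact_force: [-0.9, -1.0, -0.1]
width: -0.0
gripper_force: 0.5
```

>>> send_rows(
  increments=[
    {"gripper": 1, "linear": [0.0008, -0.005, 0], "delta_rot": [0, 0, 0]},
    {"gripper": 1, "linear": [0.0008, -0.006, 0], "delta_rot": [0, 0, 0]},
    {"gripper": 1, "linear": [0.0008, -0.006, 0.045], "delta_rot": [0, 0, 0]},
    {"gripper": 1, "linear": [0.0008, -0.006, 0.09], "delta_rot": [0, 0, 0]},
    {"gripper": 1, "linear": [-0.03, -0.006, 0.13], "delta_rot": [0, 0, 0]},
    {"gripper": 1, "linear": [-0.08, 0, 0.16], "delta_rot": [0, 0, 0]},
    {"gripper": 1, "linear": [-0.13, 0, 0.18], "delta_rot": [0, 0, 0]},
    {"gripper": 1, "linear": [-0.18, 0, 0.2], "delta_rot": [0, 0, 0]},
  ],
)

```text
clock: 23.2
position: [0.445, 0.0787, 0.211]
ee_rot: [0.0, 0.649, 0.761, 0.0]
contact_force: [-0.3, 0.5, 1.8]
width: 0.0003
gripper_force: 0.0
```

Run:
```python
from h import *
s=get_state(); print(s["clock"],s["position"],s["contact_force"])
g=grab("side"); c=grab("scene")
a=cv2.resize(g["px"][110:320,190:420],(420,383)); b=cv2.resize(c["px"][140:350,100:460],(657,383))[:, :380]
b=cv2.resize(c["px"][220:345,110:400],(800,345)); a=cv2.resize(g["px"][115:315,195:415],(280,255))
out=np.zeros((600,800,3),np.uint8); out[:345]=b; out[345:,:280]=a; 
w=grab("wrist"); out[345:,290:630]=cv2.resize(w["px"],(340,255)); cv2.imwrite("pics/fin.png",out)
cv2.imwrite("pics/fs.png",g["px"]); cv2.imwrite("pics/fc.png",c["px"])
```

```text
23.2 [0.44496097 0.07868539 0.21104828] [-0.31622692  0.47182963  1.78142169]
```

View pics/fin.png

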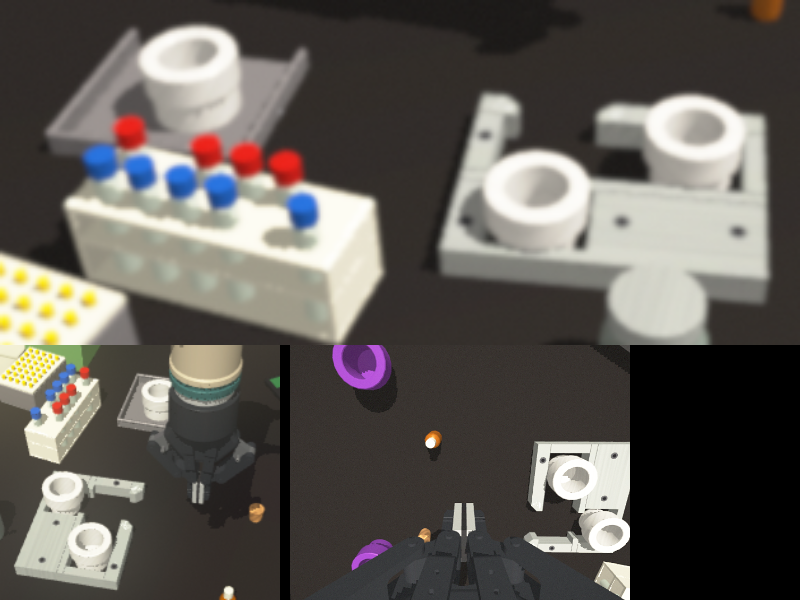

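All three stand upright: one in the tray at (190,75), one in the end pocket at (536,195) and one in the side pocket at (694,135). I'll check their positions from the rim centres.

Run:
```python
from h import *
c=grab("scene"); g=grab("side")
f=lambda p:(110+p[0]/(800/290),220+p[1]/(345/125))
for p in[(694,127),(536,190),(190,55)]:
    P=onz(c,[f(p)],.05)[0]; print(P.round(3),togauge(P).round(1))
for p in[(89,537-345),(64,489-345)]:
    P=onz(g,[(195+p[0]*220/280,115+p[1]*200/255)],.05)[0]; print("side",togauge(P).round(1))
hsv=cv2.cvtColor(g["px"],cv2.COLOR_BGR2HSV)
for n,G in(("side",g),("scene",c)):
    hsv=cv2.cvtColor(G["px"],cv2.COLOR_BGR2HSV); mm=cv2.inRange(hsv,(8,90,120),(22,220,255)); N,L,s,ce=cv2.connectedComponentsWithStats(mm)
    print(n,[onz(G,[ce[j]],.012)[0,:2].round(3) for j in range(1,N) if s[j,4]>30])
```

```text
[0.616 0.071 0.05 ] [46.7 96.9]
[ 0.705 -0.012  0.05 ] [121.2   0.9]
[ 0.637 -0.288  0.05 ] [  11.4 -260.9]
side [43.5 95.1]
side [108.1   7.8]
side [array([ 0.395, -0.093])]
scene [array([ 0.391, -0.093]), array([0.375, 0.095])]
```

```bash
python3 -c "
from rig import sign_off; print(sign_off())"
```

```text
the job is handed in; nothing more can be done
None
```

I sorted all three sleeves and handed the job in: the big one is in the grey tray, the fitting one in the side pocket and the small one in the end pocket, all upright. The fitting one passed go but wasn't run to the no-go, because the small sleeve's head was in the way, so I judged it by elimination.

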